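# Park the pressing block on its sloping rest

## Robot

A 6-joint arm with a two-finger parallel gripper is mounted at the origin on the work surface. World frame = base frame: x ahead of the robot, y to its left, z up, the work surface at z = 0. Lengths are in m, angles in rad, forces in N, time in s.
With the tool pointing down it reaches from about 0.4 to 0.925 m from the base axis. Payload 12.5 kg.
Tool frame: the origin (TCP) lies midway between the tips of the shut fingers; the grasp point (between the pads) lies 19 mm behind it (r.grasp_offset is the distance from the TCP to the grasp point, in m); z points along the fingers, y is the direction in which the jaws open and shut (so a half turn about z gives the same grasp; the last joint's range is limited). The gripper opens to 95 mm and grips with 3 to 60 N. Pads are 20 mm wide; open, the fingers measure 119 mm over their backs; the gripper's body (75 mm by 180 mm) begins 59 mm behind the grasp point.
Start: joints at [1.183, 0.491, 1.559, -0, 1.092, -0.106], TCP at [0.174, 0.6, 0.188] pointing down, gripper open.
Joint ranges: [-3.1, 3.1], [-0.84, 2.19], [0.05, 2.79], [-1.13, 4.28], [0.06, 2.93], [-2.69, 2.69]. Speed limits (rad/s): [2.22, 2.22, 2.79, 3.14, 3.14, 3.14].

## Interface

Orientations are given as a unit quaternion [w, x, y, z].
In Python, from workcell import sensors, vision, order, r gives the robot as it stands.
- The arm moves only by the tool drive_tool, never from a script. Its argument "deltas" is one flat list of numbers, 7 for each row, row after row: the finger opening in m, from 0 to 0.0951, then the shift along the world's x, y, z in m, then the turn, a rotation vector about the world's x, y, z in rad. A call has 1 to 8 rows; each row shifts and turns the commanded pose from where the row before left it; what a row does not reach is not made up. A row lasts 1/10 s, in which the tool goes at most 50 mm and 8.59 degrees, less where a joint would pass 70% of its speed; a pose out of reach is approached as far as the arm can. A call with a gripper value outside its range is refused whole. The fingers move at their own pace and stop on an object; "newtons" is the grip in N (left out, the last holds). Time passes only in rows, so rows that do not move let the fingers close. It gives the time, the measured TCP pose, the force and the opening at its end, in the units of the state.
- sensors.get_state(): the state, without advancing time (a new reading comes with each control period).
- vision.camera(name): name is "side" or "top"; returns a dict with "frame" (384x512x3 uint8, red, green, blue), "camera_matrix" (3x3 intrinsics, pixels), "dist" ([k1, k2, p1, p2, k3] as OpenCV has them; the pictures are not rectified), "R" (3x3) and "t" (3): a world point X has camera coordinates R X + t. Camera axes: x right, y down, z forward; pixel columns grow to the right and rows downward; lengths in m; the calibration is good to about 2 mm. A picture is of the moment at which its call begins. There is no depth.
- order.job_done(): hands the job in, once; it reports no verdict.
The state is a dict: "t": time; "joints": joint angles; "qvel": joint speeds; "joint_torque": joint torques, N m; "eef_pos": TCP position; "eef_rot": TCP orientation; "force": force on the tool from outside, world axes, zero at the start; "wrist_torque": the same for the moment, N m; "grip_width": opening from 0.0 (shut) to 1.0 (fully open).
Only numpy, scipy, OpenCV 4.12 (cv2) and the standard library are available. Lean on these libraries where they do the work, as an engineer would, in place of code of your own. Each camera call takes 0.05 s, during which the arm holds its last target.

## Task

On the tailor's pressing table, push the flat-topped wooden block up its own lane of the sloping two-lane rest until it lies flat on the slope, straight and resting against the stop bar at the top, and leave it there. Slide it up, do not lift it off the rest, and leave the domed block where it is at the foot of the other lane.

Things in the scene. Friction and masses are not known exactly. Their poses are not given: they have to be found in the camera images.
- flat_block: The block to move: plain hardwood, flat top, 110 mm long (x, along the lane), 100 wide (y), 45 high, about 0.36 kg. Origin at the centre of its underside, z up. It starts on the landing at the foot of either lane, its x axis pointing up the lane within a few degrees; it slides freely.
- domed_block: The block to leave alone: same wood and 110 x 100 mm base (24 mm thick), but with a round ridge of 30 mm radius along x on top, 62 mm high overall. Origin at the centre of its underside. It stands at the foot of the other lane.
- rest: Fixed plywood rest, 272 mm wide (y); place and turn vary. Origin at table level midway between its two lanes, x level, pointing up the lanes away from the robot. Landing x -140 to -15 mm, 6 mm above the table, near end open; then a 10 degree ramp to the stop face at x 110. Guide strips 11 wide, 12 high at y -131, 0, 131 make two 120 mm lanes centred on y -65.5 and 65.5.
- deck: The same rest's ramp surface. Origin at the foot of the stop bar's face, midway between the lanes, 28 mm above the table; x up the slope, z square to it. Ramp from x -127 mm to 0; the stop bar is 24 mm high. A block against the stop has its origin at deck x -55 mm, z 0. Friction holds a block left on the ramp.

How it is judged:
By the outcome, as a careful person would: the job done as asked, in the order asked, and still so for the second after the job is handed in, with the robot touching nothing.
It also fails if it takes over 29 s, if anything falls off the work surface, if the arm or the gripper's body presses on something with over 40 N, if the wrist force passes 120 N, or if a joint passes its speed limit or range.

## Working session

There is one attempt and no reset: what is moved stays moved. The work goes in short steps, Python scripts to look and compute and a tool call to move; the robot and the scene stay as the last step left them, time stands still between calls to the robot, and variables do not carry over. Pictures are saved under pics/ and viewed, and the job is handed in when it is done.

Besides the shell and the picture viewer there is one more tool, called after "Emit:" as name(argument=value, ...) on one line, values as JSON. drive_tool: Moves the arm, as the interface text tells. Its arguments: {"type":"object","properties":{"deltas":{"type":"array"},"newtons":{"type":"number"}},"required":["deltas"]}

```bash
mkdir -p pics; ls; python3 - <<'E'
from workcell import sensors, vision, order, r
import cv2
for n in("side","top"):
    c=vision.camera(n); cv2.imwrite(f"pics/{n}0.png",c["frame"][:,:,::-1])
    print(n,c["camera_matrix"],c["dist"],c["R"],c["t"])
print(sensors.get_state())
E
```

```text
pics
side [[403.7838668    0.         265.33892571]
 [  0.         403.7838668  187.44881781]
 [  0.           0.           1.        ]] [-0.11502685  0.          0.          0.          0.        ] [[ 0.94024616 -0.34048375 -0.0028255 ]
 [-0.18478946 -0.50329128 -0.8441272 ]
 [ 0.28598954  0.79420948 -0.5361355 ]] [-0.57399031  0.15041571  0.48285226]
top [[409.68537407   0.         256.40437891]
 [  0.         409.68537407 191.67807296]
 [  0.           0.           1.        ]] [-0.01926266  0.          0.          0.          0.        ] [[-0.01607253 -0.99986356 -0.00381323]
 [-0.99782631  0.01628331 -0.06385538]
 [ 0.06390876  0.00277862 -0.99795188]] [0.01571731 0.61148328 0.67876967]
{'t': 0.1, 'joints': array([ 1.18340370e+00,  4.91451402e-01,  1.55938496e+00, -6.21006455e-05,
        1.09171700e+00, -1.05611974e-01]), 'qvel': array([ 3.45311258e-04, -3.70851658e-03, -1.83195092e-05, -5.32946678e-04,
       -3.47451182e-04,  8.71686731e-04]), 'joint_torque': array([ 2.75481572e-03, -6.13628554e+01, -2.58606613e+01,  6.93435967e-02,
        4.70310438e-02,  1.45488724e-05]), 'eef_pos': array([0.17369937, 0.60012165, 0.18705117]), 'eef_rot': array([-9.04976654e-05,  1.40410476e-01,  9.90093262e-01, -4.72555336e-04]), 'force': array([ 0.38381602, -0.69899637, -0.0464426 ]), 'wrist_torque': array([-0.03645276,  0.01237854,  0.03441807]), 'grip_width': 0.9989361210405802}
```

View pics/side0.png

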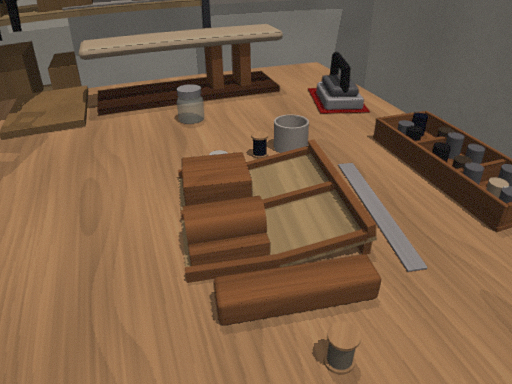

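View pics/top0.png

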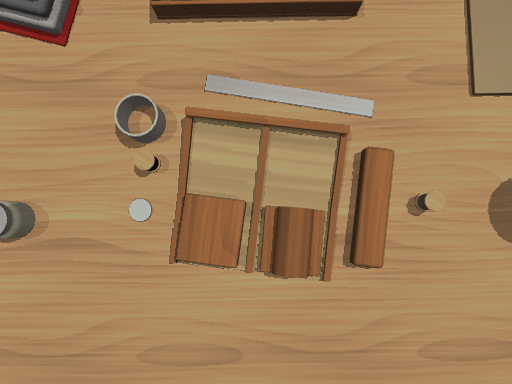

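The top view shows the flat block in the left (+y) lane near pixel (211,230) and the domed one in the right lane near (292,242). The stop bar is along row ~120. I'll zoom in to get the corners.

```bash
cat > h.py <<'E'
import numpy as np, cv2
from workcell import sensors, vision, order, r
def ray(c,uv,z):
    p=cv2.undistortPoints(np.array(uv,float).reshape(-1,1,2),c["camera_matrix"],c["dist"]).reshape(-1,2)
    R,t=np.array(c["R"]),np.array(c["t"]); o=-R.T@t
    d=np.c_[p,np.ones(len(p))]@R
    return o+d*((z-o[2])/d[:,2])[:,None]
def proj(c,X):
    rv=cv2.Rodrigues(np.array(c["R"]))[0]
    return cv2.projectPoints(np.array(X,float).reshape(-1,1,3),rv,np.array(c["t"]),c["camera_matrix"],c["dist"])[0].reshape(-1,2)
E
python3 - <<'E'
import cv2
a=cv2.imread("pics/top0.png")[95:290,165:360]
cv2.imwrite("pics/z1.png",cv2.resize(a,(585,585),interpolation=cv2.INTER_CUBIC))
a=cv2.imread("pics/side0.png")[130:280,170:380]
cv2.imwrite("pics/z2.png",cv2.resize(a,(800,571),interpolation=cv2.INTER_CUBIC))
E
```

```text
(no output)
```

View pics/z1.png

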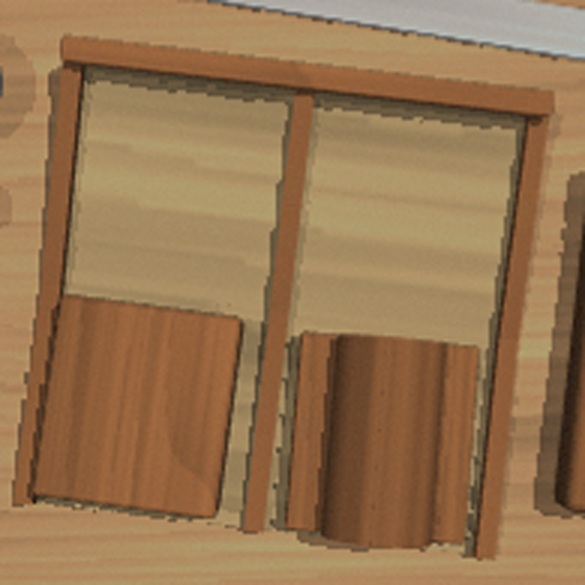

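View pics/z2.png

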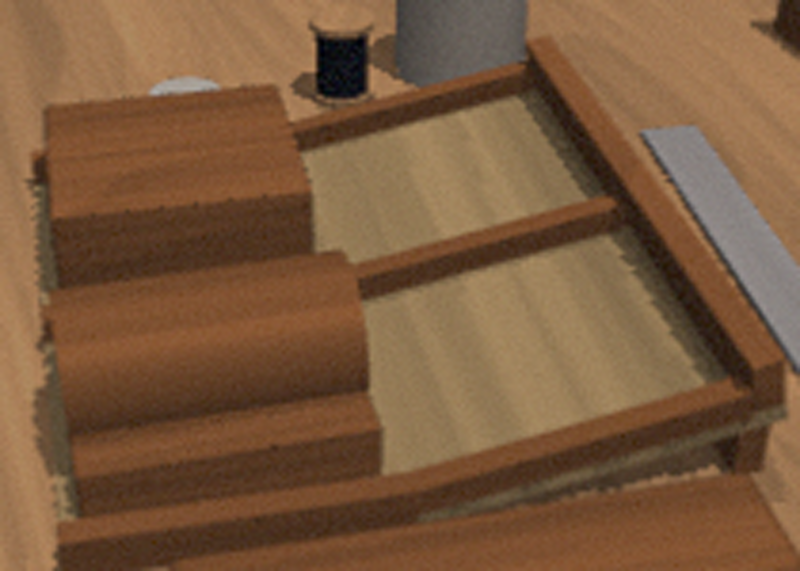

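```bash
python3 - <<'E'
from h import *
np.set_printoptions(precision=4,suppress=True)
c=vision.camera("top")
f=lambda p,z: ray(c,np.array(p)/3+[165-1/3,95-1/3],z)
b=f([(63,296),(243,318),(216,517),(34,500)],.051)
print("block",b, b.mean(0), np.linalg.norm(b-np.roll(b,-1,0),axis=1))
n=f([(23,503),(252,531),(486,557)],.018); print("near strips",n,np.linalg.norm(n[2]-n[0]))
s=f([(62,63),(552,115)],.0516);print("stop front top",s,np.linalg.norm(s[1]-s[0]))
x1=(b[0]-b[3]+b[1]-b[2]); print("yaw blk",np.degrees(np.arctan2(x1[1],x1[0])))
for q in (n[0]-n[2],s[0]-s[1],b[0]-b[1],b[3]-b[2]): print(np.degrees(np.arctan2(-q[0],q[1])))
# middle strip direction
yd=(s[0]-s[1]+n[0]-n[2]);yd/=np.linalg.norm(yd); xd=np.array([yd[1],-yd[0],0]);print("xdir",xd,np.degrees(np.arctan2(xd[1],xd[0])))
o1=n[1]+.140*xd; o2=s.mean(0)-.11*xd;print("origin",o1,o2)
o=(o1+o2)/2
for p in b: print("block in rest",(p-o)@xd,(p-o)@yd)
d=f([(288,530),(462,545)],.030);print([((p-o)@xd,(p-o)@yd) for p in d])
E
```

```text
block [[0.6088 0.121  0.051 ]
 [0.5953 0.0234 0.051 ]
 [0.4886 0.0395 0.051 ]
 [0.4992 0.1372 0.051 ]] [0.548  0.0803 0.051 ] [0.0985 0.1078 0.0984 0.1109]
near strips [[ 0.4942  0.1501  0.018 ]
 [ 0.4766  0.0211  0.018 ]
 [ 0.46   -0.1103  0.018 ]] 0.2625822547460986
stop front top [[ 0.7371  0.1209  0.0516]
 [ 0.7037 -0.1473  0.0516]] 0.27027619062015734
yaw blk -8.488806950236883
-7.478873348283748
-7.103453514462651
-7.8951358771358064
-6.1347391017323725
xdir [ 0.9919 -0.1269  0.    ] -7.288453080730927
origin [0.6155 0.0033 0.018 ] [0.6113 0.0007 0.0516]
block in rest -0.019625834233272542 0.11744917160071038
block in rest -0.020669085605896483 0.018927065755845567
block in rest -0.12848383585840922 0.021310549267276272
block in rest -0.13046422028337773 0.11964716941239688
[(np.float64(-0.1337238944203001), np.float64(-0.01829023774286918)), (np.float64(-0.13123614327993002), np.float64(-0.11478619412130903))]
```

The rest's yaw is about -7.3° with its origin near (0.615, 0.002), and two independent estimates agree on that. The block measures 110x98 mm at rest x -132..-22 mm, y ≈ 0.069. I'll push low on its rear face with two spread fingers, with the tool tilted so the tips lead.

Emit:
drive_tool(deltas=[0.06,0.02,-0.036,0,0,0,0.0193,0.06,0.02,-0.036,0,0,0,0.0193,0.06,0.02,-0.036,0,0,0,0.0193,0.06,0.02,-0.036,0,0,0,0.0193,0.06,0.02,-0.036,0,0,0,0.0193,0.06,0.02,-0.036,0,0,0,0.0193,0.06,0.02,-0.036,0,0,0,0.0193,0.06,0.02,-0.036,0,0,0,0.0193])

```text
t: 0.95
eef_pos: [0.3342, 0.3109, 0.1876]
eef_rot: [0.0, 0.063, 0.998, 0.0]
force: [0.5, -0.4, -0.3]
grip_width: 0.632
```

Emit:
drive_tool(deltas=[0.06,0.02,-0.037,0,0,0,0,0.06,0.02,-0.037,0,0,0,0,0.06,0.02,-0.037,0,0,0,0,0.06,0.02,-0.037,0,0,0,0,0.06,0.02,-0.037,0,0,0,0,0.06,0.024,-0.037,0,0,0,0])

```text
t: 1.55
eef_pos: [0.458, 0.0887, 0.1876]
eef_rot: [-0.0, 0.064, 0.998, 0.0]
force: [0.5, 1.4, -0.2]
grip_width: 0.634
```

Emit:
drive_tool(deltas=[0.06,0,0,0,-0.011,-0.0868,0,0.06,0,0,0,-0.011,-0.0868,0,0.06,0,0,0,-0.011,-0.0868,0,0.06,0,0,0,-0.011,-0.0868,0,0.06,0,0,0,0,0,0])

```text
t: 2.05
eef_pos: [0.4558, 0.0905, 0.1871]
eef_rot: [0.174, 0.062, 0.983, -0.011]
force: [0.2, 0.2, -0.6]
grip_width: 0.633
```

Emit:
drive_tool(deltas=[0.06,0,0,-0.035,0,0,0,0.06,0,0,-0.035,0,0,0,0.06,0,0,-0.035,0,0,0,0.06,0,0,-0.035,0,0,0,0.06,0,0,-0.027,0,0,0,0.06,0,0,0,0,0,0])

```text
t: 2.65
eef_pos: [0.4616, 0.0845, 0.0585]
eef_rot: [0.176, 0.065, 0.982, -0.02]
force: [-0.1, -1.0, 0.3]
grip_width: 0.632
```

```bash
python3 - <<'E'
from h import *
for n in("side","top"):
    c=vision.camera(n); cv2.imwrite(f"pics/{n}1.png",c["frame"][:,:,::-1])
a=cv2.imread("pics/top1.png")[95:300,150:370];b=cv2.imread("pics/side1.png")[120:325,130:350]
cv2.imwrite("pics/b1.png",cv2.resize(np.hstack([a,b]),None,fx=1.8,fy=1.8))
print(sensors.get_state()["eef_pos"])
E
```

```text
[0.46164347 0.08486799 0.05987215]
```

View pics/b1.png

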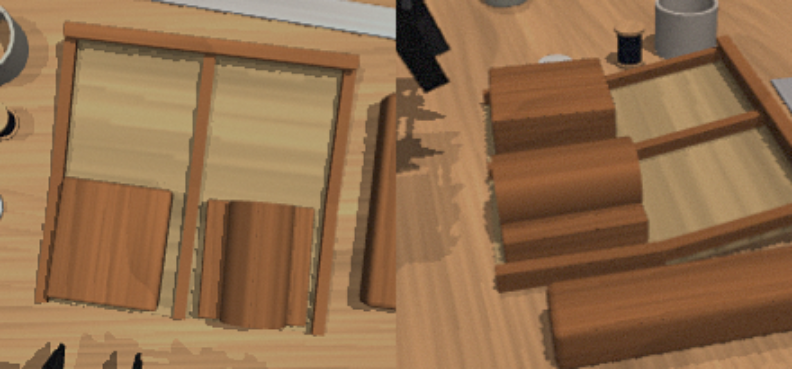

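```bash
python3 - <<'E'
from h import *
s=sensors.get_state();print(s["joints"],s["eef_pos"],s["t"])
E
```

```text
[ 0.10283094  0.41917308  2.3013124  -0.90103163  0.12348096 -0.45571178] [0.46164347 0.08486799 0.05987215] 2.75
```

The wrist reached the joint 5 limit with that much tilt this close in. I'll reduce the tilt here and add it back as the push goes forward.

Emit:
drive_tool(deltas=[0.06,0,0.002,0,0.0105,0.09,0,0.06,-0.002,0.002,0,0.0105,0.09,0,0.06,-0.002,0.002,0,0.0105,0.09,0,0.06,0,0,0,0,0,0])

```text
t: 3.15
eef_pos: [0.4626, 0.0809, 0.0615]
eef_rot: [0.1, 0.067, 0.992, -0.028]
force: [0.5, 0.3, 0.7]
grip_width: 0.634
```

```bash
cat >> h.py <<'E'
from scipy.spatial.transform import Rotation as Ro
xd=np.array([.9919,-.1269,0]);yd=np.array([.1269,.9919,0]);O=np.array([.6155,.002,0])
def tgt(tilt):  # tool y = yd, z tilted forward
    z=np.sin(tilt)*xd-np.cos(tilt)*np.array([0,0,1]); return Ro.from_matrix(np.c_[np.cross(yd,z),yd,z])
def rep(tilt,goal=None):
    s=sensors.get_state();q=s["eef_rot"];R=Ro.from_quat([q[1],q[2],q[3],q[0]])
    p=s["eef_pos"];print("t",s["t"],"pos",p.round(4),"rest",((p-O)@xd).round(4),((p-O)@yd).round(4),"F",s["force"].round(1),"j",s["joints"].round(2))
    print("tilt now",np.arcsin(R.as_matrix()[:,2]@xd).round(3),"rot to tgt",(tgt(tilt)*R.inv()).as_rotvec().round(4))
    if goal is not None:
        g=O+goal[0]*xd+goal[1]*yd;g[2]=goal[2];print("shift",(g-p).round(4))
E
python3 -c "
from h import *
rep(0.10,(-.165,.067,.020))"
```

```text
t 3.15 pos [0.4626 0.0809 0.0615] rest -0.1617 0.0589 F [0.5 0.3 0.7] j [ 0.09  0.43  2.19 -0.25  0.35 -1.12]
tilt now 0.202 rot to tgt [0.0551 0.0964 0.0106]
shift [-0.0022  0.0085 -0.0415]
```

Emit:
drive_tool(deltas=[0.06,-0.001,0.004,0,0.03,0.05,0.005,0.06,-0.001,0.005,-0.005,0.025,0.046,0.005,0.06,0,0,-0.012,0,0,0,0.06,0,0,-0.012,0,0,0,0.06,0,0,-0.012,0,0,0,0.06,0,0,0,0,0,0])

```text
t: 3.75
eef_pos: [0.4578, 0.0888, 0.0185]
eef_rot: [0.049, 0.064, 0.997, -0.005]
force: [-0.6, 0.5, -0.6]
grip_width: 0.632
```

```bash
python3 -c "
from h import *
rep(0.10,(-.165,.067,.020))"
```

```text
t 3.75 pos [0.4578 0.0888 0.0185] rest -0.1674 0.0661 F [-0.6  0.5 -0.6] j [ 0.06  0.52  2.17 -0.07  0.36 -1.32]
tilt now 0.099 rot to tgt [ 0.0043 -0.0016  0.0009]
shift [0.0025 0.0006 0.0015]
```

Emit:
drive_tool(deltas=[0.06,0.01,-0.0013,0.001,0,0,0,0.06,0.01,-0.0013,0.001,0,0,0,0.06,0.01,-0.0013,0,0,0,0,0.06,0.008,-0.001,0,-0.0025,-0.02,0,0.06,0.008,-0.001,0,-0.0025,-0.02,0,0.06,0.008,-0.001,0,-0.0025,-0.02,0,0.06,0.008,-0.001,0,-0.0025,-0.02,0,0.06,0.008,-0.001,0,-0.0025,-0.02,0])

```text
t: 4.55
eef_pos: [0.5289, 0.0801, 0.0211]
eef_rot: [0.1, 0.063, 0.993, -0.008]
force: [-3.2, 0.7, -0.0]
grip_width: 0.631
```

```bash
python3 - <<'E'
from h import *
rep(0.2,(-.05,.067,.0205))
for n in("side","top"):
    c=vision.camera(n); cv2.imwrite(f"pics/{n}2.png",c["frame"][:,:,::-1])
a=cv2.imread("pics/top2.png")[95:300,150:370];b=cv2.imread("pics/side2.png")[120:325,130:350]
cv2.imwrite("pics/b2.png",cv2.resize(np.hstack([a,b]),None,fx=1.8,fy=1.8))
E
```

```text
t 4.55 pos [0.5289 0.0801 0.0211] rest -0.0958 0.0664 F [-3.2  0.7 -0. ] j [ 0.05  0.56  2.07 -0.12  0.31 -1.28]
tilt now 0.201 rot to tgt [0.0034 0.0008 0.0008]
shift [ 0.0455 -0.0053 -0.0006]
```

View pics/b2.png

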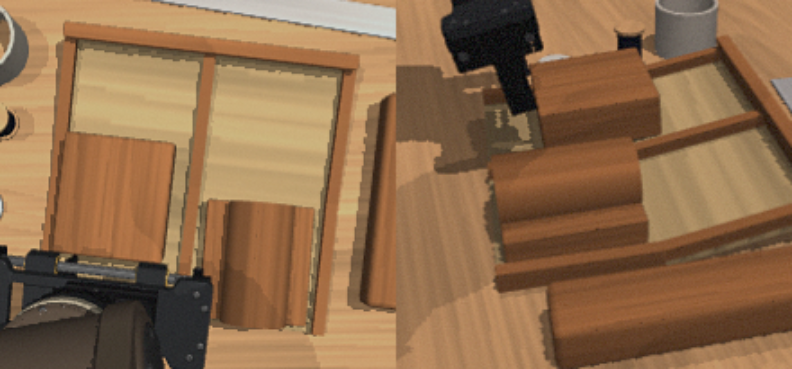

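The block is sliding straight up the left lane (about 3 N of force), and the domed block hasn't moved. I'll continue.

Emit:
drive_tool(deltas=[0.06,0.0075,-0.001,0,-0.0025,-0.02,0,0.06,0.0075,-0.001,0,-0.0025,-0.02,0,0.06,0.0075,-0.001,0,-0.0025,-0.02,0,0.06,0.0075,-0.001,0,-0.0025,-0.02,0,0.06,0.0075,-0.001,0,-0.0025,-0.02,0,0.06,0.0075,-0.001,0,-0.0025,-0.02,0,0.06,0.0075,-0.001,0,0,0,0,0.06,0.0075,-0.001,0,0,0,0])

```text
t: 5.45
eef_pos: [0.5891, 0.0721, 0.0211]
eef_rot: [0.159, 0.063, 0.985, -0.012]
force: [-1.5, 0.2, -1.2]
grip_width: 0.63
```

```bash
python3 - <<'E'
from h import *
rep(0.32,(-.01,.067,.022))
for n in("side","top"):
    c=vision.camera(n); cv2.imwrite(f"pics/{n}3.png",c["frame"][:,:,::-1])
a=cv2.imread("pics/top3.png")[95:300,150:370];b=cv2.imread("pics/side3.png")[120:325,130:350]
cv2.imwrite("pics/b3.png",cv2.resize(np.hstack([a,b]),None,fx=1.8,fy=1.8))
E
```

```text
t 5.45 pos [0.5891 0.0721 0.0211] rest -0.035 0.0662 F [-1.5  0.2 -1.2] j [ 0.04  0.6   2.02 -0.26  0.22 -1.16]
tilt now 0.321 rot to tgt [0.0027 0.0004 0.0011]
shift [ 0.0249 -0.0024  0.0009]
```

View pics/b3.png

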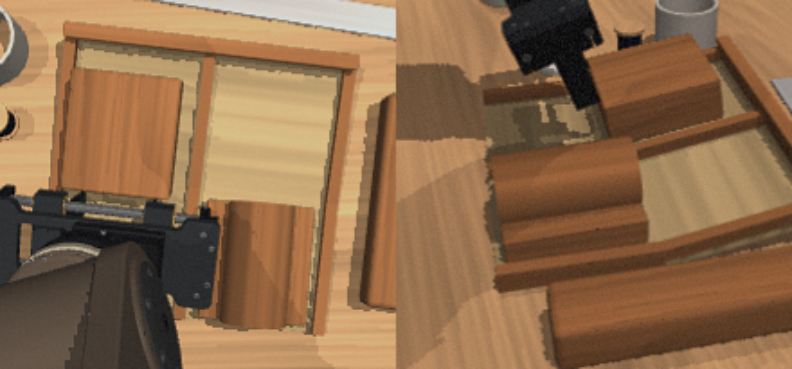

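Emit:
drive_tool(deltas=[0.06,0.005,-0.0006,0,0,0,0,0.06,0.005,-0.0006,0,0,0,0,0.06,0.004,-0.0005,0.0005,0,0,0,0.06,0.003,-0.0004,0.0005,0,0,0,0.06,0.002,-0.0002,0,0,0,0,0.06,0,0,0,0,0,0])

```text
t: 6.15
eef_pos: [0.6068, 0.0698, 0.0223]
eef_rot: [0.159, 0.063, 0.985, -0.012]
force: [-9.9, 1.1, 8.2]
grip_width: 0.631
```

Emit:
drive_tool(deltas=[0.06,0.002,-0.0003,0,0,0,0,0.06,0,0,0,0,0,0])

```text
t: 6.35
eef_pos: [0.6082, 0.0696, 0.0224]
eef_rot: [0.158, 0.063, 0.985, -0.012]
force: [-13.6, 1.2, 13.8]
grip_width: 0.628
```

Emit:
drive_tool(deltas=[0.06,0.002,-0.0003,0,0,0,0,0.06,0,0,0,0,0,0])

```text
t: 6.55
eef_pos: [0.6097, 0.0693, 0.0226]
eef_rot: [0.158, 0.063, 0.985, -0.012]
force: [-16.9, 2.0, 17.9]
grip_width: 0.63
```

The upward force is growing along with the horizontal one, so something besides the block may be touching. I'll look before going further.

```bash
python3 - <<'E'
from h import *
rep(0.32,(-.01,.067,.022));print(sensors.get_state()["wrist_torque"])
for n in("side","top"):
    c=vision.camera(n); cv2.imwrite(f"pics/{n}4.png",c["frame"][:,:,::-1])
a=cv2.imread("pics/top4.png")[95:300,150:370];b=cv2.imread("pics/side4.png")[120:325,130:350]
cv2.imwrite("pics/b4.png",cv2.resize(np.hstack([a,b]),None,fx=1.8,fy=1.8))
cv2.imwrite("pics/c4.png",cv2.resize(cv2.imread("pics/side4.png")[110:240,170:320],None,fx=5,fy=4.6))
E
```

```text
t 6.55 pos [0.6097 0.0693 0.0226] rest -0.0143 0.0661 F [-16.9   2.   17.9] j [ 0.03  0.61  1.97 -0.21  0.25 -1.21]
tilt now 0.318 rot to tgt [ 0.0033 -0.0025  0.0011]
shift [ 0.0044  0.0004 -0.0006]
[0.26304704 2.01895798 0.05334748]
```

View pics/b4.png

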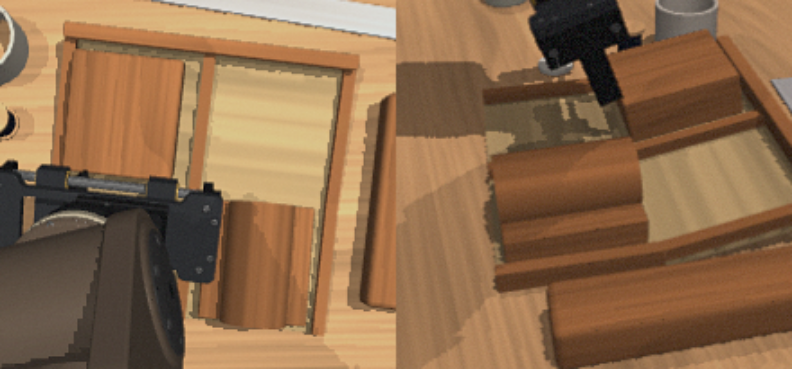

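View pics/c4.png

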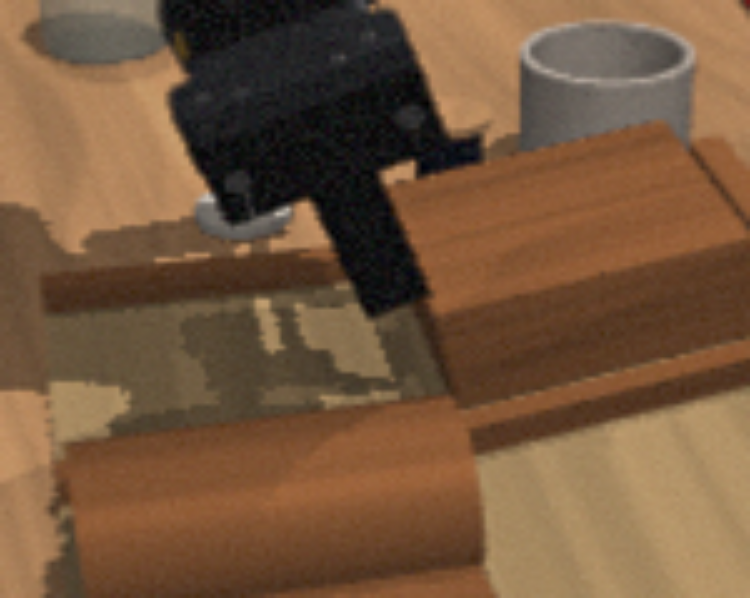

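```bash
cat >> h.py <<'E'
zd=np.array([0,0,1.]);ca,sa=np.cos(np.radians(10)),np.sin(np.radians(10))
def deck(x,y,z): # deck->world
    return O+xd*(.110+x*ca-z*sa)+yd*y+zd*(.028+x*sa+z*ca)
def rayd(c,uv,z): # pixel onto deck-plane height z, return deck x,y
    a=ray(c,uv,0.0);o=-np.array(c["R"]).T@np.array(c["t"]); n=-sa*xd+ca*zd; p0=deck(0,0,z)
    out=[]
    for q in a:
        d=q-o; P=o+d*((p0-o)@n)/(d@n); e=P-deck(0,0,0); out.append([e@(ca*xd+sa*zd),e@yd])
    return np.array(out)
E
python3 - <<'E'
from h import *
for n,o,f,sz in(("top",(175,95),6,(90,110)),("side",(210,120),5,(160,110))):
    c=vision.camera(n); im=c["frame"][:,:,::-1].copy()
    cr=cv2.resize(im[o[1]:o[1]+sz[1],o[0]:o[0]+sz[0]],None,fx=f,fy=f,interpolation=cv2.INTER_CUBIC)
    P=[deck(0,0.005,.0),deck(0,.125,0)]
    P2=[deck(0,y,.045) for y in(.0155,.1155)]+[deck(-.11,y,.045) for y in(.0155,.1155)]+[deck(0,y,.024) for y in(-.1,.131)]+[deck(-.11,.0155,0)]
    for p in proj(c,P2): cv2.drawMarker(cr,tuple(int(v) for v in ((p-o+.5)*f)),(0,255,0),cv2.MARKER_CROSS,14,1)
    cv2.imwrite(f"pics/m5{n}.png",cr); print(n,proj(c,P2).round(1).tolist())
E
```

```text
top [[256.1, 122.5], [193.9, 115.7], [248.7, 190.7], [187.6, 183.9], [326.3, 130.9], [186.8, 115.6], [249.8, 187.9]]
side [[327.1, 159.3], [308.2, 133.9], [261.9, 177.0], [250.2, 149.2], [356.2, 209.8], [307.0, 140.3], [266.7, 199.4]]
```

View pics/m5top.png

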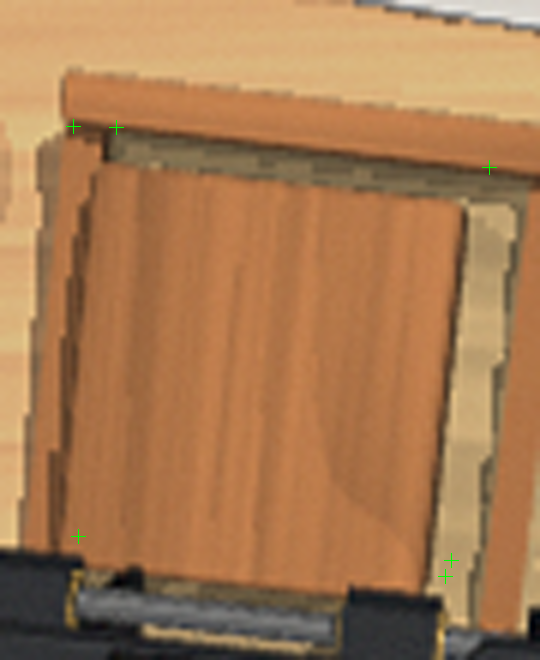

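View pics/m5side.png

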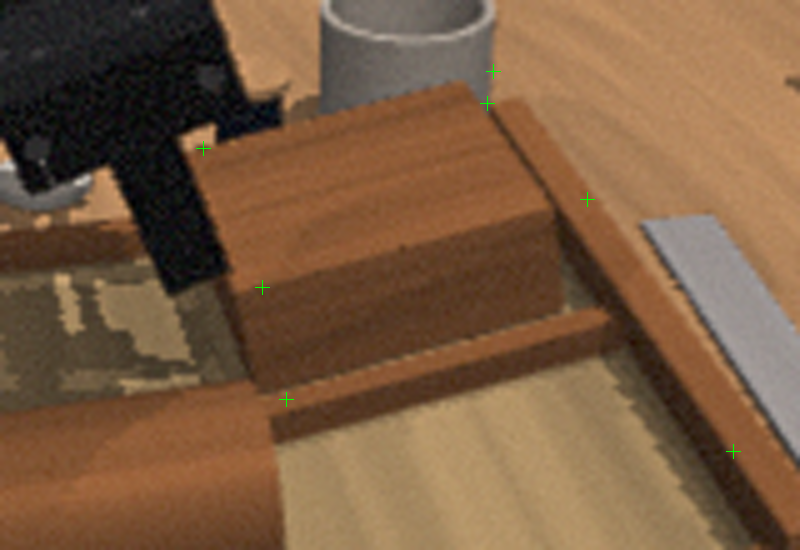

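The block is straight but still about 8 mm short. The upward force comes from my flat push: the fingertip friction pins the block down as it tries to climb. I'll back off slightly, then push again along the 10° slope.

Emit:
drive_tool(deltas=[0.06,-0.006,0.0008,0,0,0,0,0.06,-0.006,0.0008,0,0,0,0,0.06,0,0,-0.002,0,0,0,0.06,0,0,0,0,0,0])

```text
t: 7.15
eef_pos: [0.5997, 0.0708, 0.0199]
eef_rot: [0.159, 0.063, 0.985, -0.012]
force: [-0.5, -0.8, -0.4]
grip_width: 0.633
```

Emit:
drive_tool(deltas=[0.06,0.005,-0.0006,0.0003,0,0,0,0.06,0.004,-0.0005,0.0007,0,0,0,0.06,0.003,-0.0004,0.0006,0,0,0,0.06,0.002,-0.0003,0.0004,0,0,0,0.06,0,0,0,0,0,0])

```text
t: 7.65
eef_pos: [0.6138, 0.069, 0.0221]
eef_rot: [0.159, 0.063, 0.985, -0.012]
force: [-0.4, 0.0, -0.7]
grip_width: 0.631
```

```bash
python3 - <<'E'
from h import *
rep(0.32,(-.01,.067,.022))
n,o,f,sz="top",(175,95),6,(90,100)
c=vision.camera(n); im=c["frame"][:,:,::-1].copy()
cv2.imwrite("pics/m6.png",cv2.resize(im[o[1]:o[1]+sz[1],o[0]:o[0]+sz[0]],None,fx=f,fy=f,interpolation=cv2.INTER_CUBIC))
E
```

```text
t 7.65 pos [0.6138 0.069  0.0221] rest -0.0102 0.0662 F [-0.4  0.  -0.7] j [ 0.03  0.62  1.96 -0.21  0.25 -1.22]
tilt now 0.321 rot to tgt [0.0028 0.0006 0.0013]
shift [ 0.0003  0.0008 -0.0001]
```

View pics/m6.png

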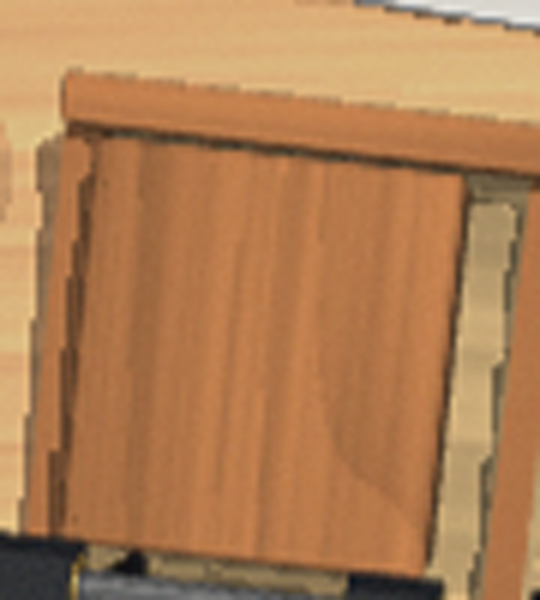

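The top view shows a gap of about 1.5 px (≈2 mm) left at row ~135 of the crop. The pushing force is low again. I'll continue along the slope in small steps.

Emit:
drive_tool(deltas=[0.06,0.002,-0.0003,0.0004,0,0,0,0.06,0,0,0,0,0,0])

```text
t: 7.9
eef_pos: [0.6156, 0.0687, 0.0226]
eef_rot: [0.159, 0.063, 0.985, -0.012]
force: [-1.6, -0.1, -2.0]
grip_width: 0.632
```

Emit:
drive_tool(deltas=[0.06,0.0015,-0.0002,0.0003,0,0,0,0.06,0,0,0,0,0,0])

```text
t: 8.1
eef_pos: [0.6167, 0.0686, 0.0227]
eef_rot: [0.159, 0.063, 0.985, -0.012]
force: [-2.2, 0.4, -1.1]
grip_width: 0.633
```

Emit:
drive_tool(deltas=[0.06,0.001,-0.0001,0.0002,0,0,0,0.06,0,0,0,0,0,0])

```text
t: 8.3
eef_pos: [0.617, 0.0685, 0.0226]
eef_rot: [0.158, 0.063, 0.985, -0.012]
force: [-6.1, 2.1, -0.1]
grip_width: 0.629
```

Emit:
drive_tool(deltas=[0.06,0.0015,-0.0002,0.0002,0,0,0,0.06,0,0,0,0,0,0])

```text
t: 8.5
eef_pos: [0.6172, 0.0685, 0.0224]
eef_rot: [0.157, 0.063, 0.986, -0.012]
force: [-11.8, 3.3, 2.6]
grip_width: 0.63
```

```bash
python3 - <<'E'
from h import *
rep(0.32)
n,o,f,sz="top",(175,95),6,(90,100)
c=vision.camera(n); im=c["frame"][:,:,::-1].copy()
cv2.imwrite("pics/m7.png",cv2.resize(im[o[1]:o[1]+sz[1],o[0]:o[0]+sz[0]],None,fx=f,fy=f,interpolation=cv2.INTER_CUBIC))
E
```

```text
t 8.5 pos [0.6172 0.0685 0.0224] rest -0.0067 0.0661 F [-11.8   3.3   2.6] j [ 0.03  0.62  1.95 -0.2   0.27 -1.23]
tilt now 0.316 rot to tgt [ 0.0031 -0.0042  0.0012]
```

View pics/m7.png

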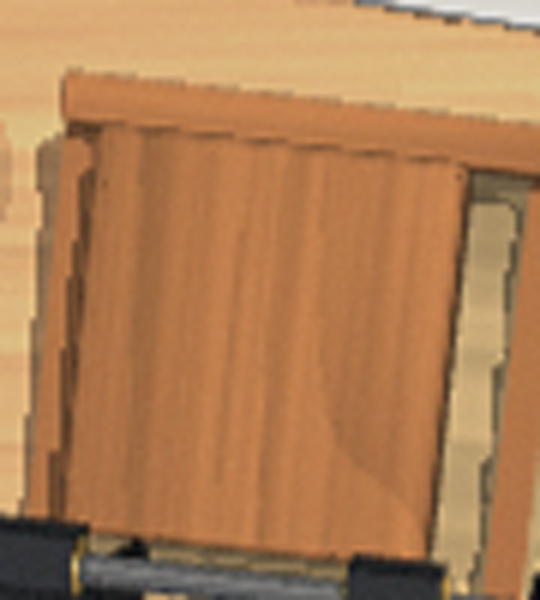

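The front edge now meets the stop bar along its whole width, and force is rising with no motion. I'll back straight off, then lift clear.

Emit:
drive_tool(deltas=[0.06,-0.003,0.0004,-0.0003,0,0,0,0.06,-0.005,0.0006,0,0,0,0,0.06,-0.01,0.0013,0,0,0,0,0.06,-0.015,0.002,0,0,0,0,0.06,-0.01,0.0013,0.015,0,0,0,0.06,0,0,0.035,0,0,0,0.06,0,0,0.04,0,0,0,0.06,0,0,0.04,0,0,0])

```text
t: 9.35
eef_pos: [0.5759, 0.0739, 0.1545]
eef_rot: [0.159, 0.063, 0.985, -0.012]
force: [-0.1, -0.1, 0.8]
grip_width: 0.629
```

Emit:
drive_tool(deltas=[0.06,-0.02,0.03,0.02,0,0.05,0,0.06,-0.02,0.035,0,0,0.05,0,0.06,-0.02,0.035,0,0,0.05,0,0.06,-0.02,0.035,0,0,0.05,0,0.06,-0.02,0.035,0,0,0,0,0.06,-0.02,0.035,0,0,0,0,0.06,-0.02,0.035,0,0,0,0,0.06,0,0,0,0,0,0])

```text
t: 10.15
eef_pos: [0.4344, 0.3167, 0.1731]
eef_rot: [0.061, 0.06, 0.996, -0.017]
force: [0.4, -0.4, -0.0]
grip_width: 0.634
```

```bash
python3 - <<'E'
from h import *
rep(0.32)
for n,o,f,sz in(("top",(165,95),4,(195,140)),("side",(170,120),3.6,(215,160))):
    c=vision.camera(n); im=c["frame"][:,:,::-1].copy()
    cv2.imwrite(f"pics/m8{n}.png",cv2.resize(im[o[1]:o[1]+sz[1],o[0]:o[0]+sz[0]],None,fx=f,fy=f,interpolation=cv2.INTER_CUBIC))
    cv2.imwrite(f"pics/{n}8.png",im)
E
```

```text
t 10.15 pos [0.4344 0.3167 0.1731] rest -0.2196 0.2892 F [ 0.4 -0.4 -0. ] j [ 0.56  0.36  1.84 -0.13  0.87 -0.81]
tilt now 0.123 rot to tgt [ 0.0027 -0.1985 -0.0027]
```

View pics/m8top.png

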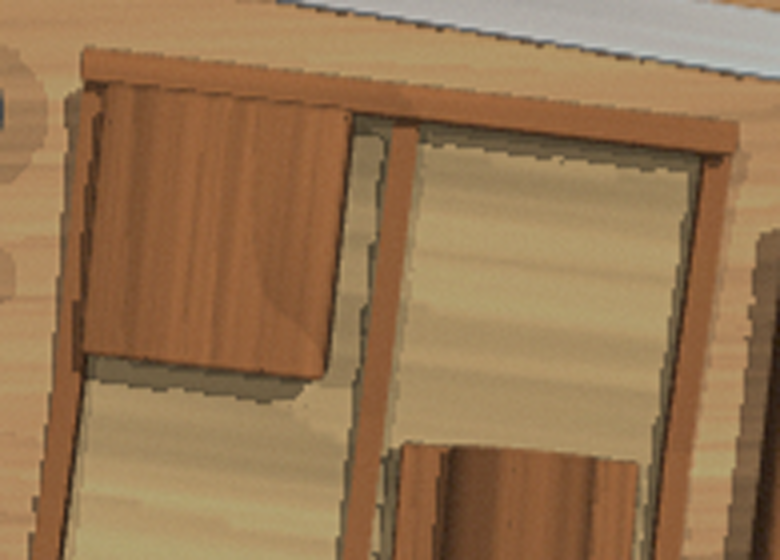

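View pics/m8side.png

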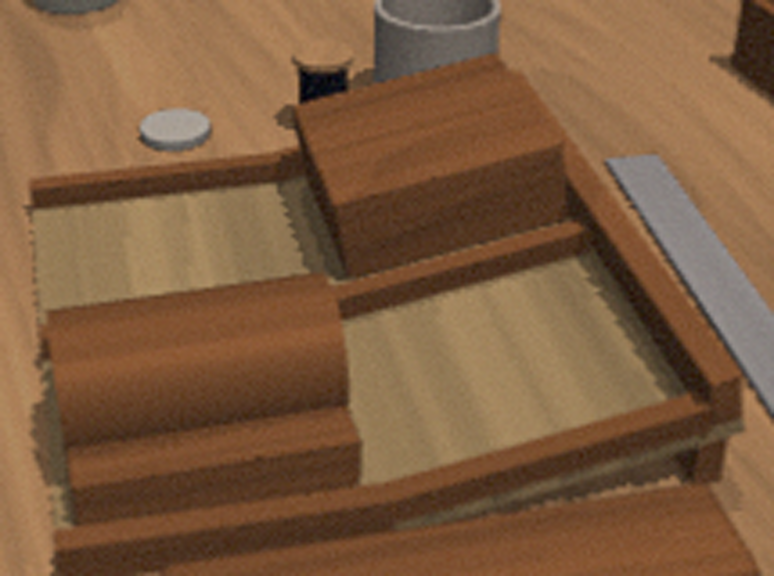

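```bash
python3 - <<'E'
from h import *
np.set_printoptions(precision=4,suppress=True)
ct=vision.camera("top");cs=vision.camera("side")
T=np.array([(102,84),(350,110),(322,378),(84,352)])/4+[165-.4,95-.4]
S=np.array([(502,60),(565,148),(338,204),(297,108)])/3.6+[170-.4,120-.4]
print("top deck xy (z45)",rayd(ct,T,.045).tolist());print("side deck",rayd(cs,S,.045).tolist())
P=[np.c_[c["R"],c["t"]] for c in(ct,cs)]
u=[cv2.undistortPoints(p.reshape(-1,1,2),c["camera_matrix"],c["dist"]).reshape(-1,2).T for p,c in((T,ct),(S,cs))]
X=cv2.triangulatePoints(P[0],P[1],*u);X=(X[:3]/X[3]).T
e=X-deck(0,0,0);E=np.c_[e@(ca*xd+sa*zd),e@yd,e@(-sa*xd+ca*zd)];print("world",X);print("triang deck",E)
xv=X[0]+X[1]-X[2]-X[3];print("pitch",np.degrees(np.arctan2(xv[2],xv@xd)))
yv=X[0]+X[3]-X[1]-X[2];print("roll",np.degrees(np.arctan2(yv[2],yv@yd)))
# stop bar top front edge, strips
a=rayd(ct,np.array([(82,84),(350,112),(738,153)])/4+[164.6,94.6],.024);print("stop front deck x",a)
# domed before/after
i0=cv2.imread("pics/top0.png").astype(int);i8=cv2.imread("pics/top8.png").astype(int)
print("domed diff",abs(i0-i8)[205:280,262:325].mean(), "table ref",abs(i0-i8)[290:380,150:350].mean())
E
```

```text
top deck xy (z45) [[-0.000497970405079191, 0.12151083720603374], [-0.00012903916117291796, 0.021867273848736227], [-0.10813088117985765, 0.021616066355085575], [-0.10831172014282489, 0.11897872404475904]]
side deck [[-0.0015016500663778722, 0.10586265317156032], [-0.00223268082430256, 0.011839456507453702], [-0.10715527501028399, 0.016427246974957663], [-0.10704680252464653, 0.11210538762558067]]
world [[0.7354 0.1105 0.0636]
 [0.7213 0.0107 0.066 ]
 [0.6151 0.0238 0.0506]
 [0.6276 0.1209 0.05  ]]
triang deck [[ 0.0014  0.1228  0.0359]
 [ 0.0005  0.022   0.0385]
 [-0.1075  0.0216  0.0419]
 [-0.1075  0.1195  0.0413]]
pitch 7.669747937763858
roll -0.8739268019575149
stop front deck x [[-0.0002  0.1338]
 [ 0.0002  0.0226]
 [ 0.0009 -0.1376]]
domed diff 1.8277248677248676 table ref 5.55787037037037
```

Plan position is good: the front is at deck x ≈ 0 and square. The triangulated pitch of 7.7° against 10° needs a check, so I'll triangulate the rest's own features the same way to see the calibration bias.

```bash
python3 - <<'E'
from h import *
np.set_printoptions(precision=4,suppress=True)
ct=vision.camera("top");cs=vision.camera("side")
cv2.imwrite("pics/z9.png",cv2.resize(cs["frame"][135:225,240:380,::-1],None,fx=5.7,fy=5.7,interpolation=cv2.INTER_CUBIC))
# predicted side pixels of block top corners for flat at pitch 10 and pitch 8 (rear lifted)
def corners(y0,dp):
    out=[]
    for x,y,z in((0,y0+.05,.045),(0,y0-.05,.045),(-.11,y0-.05,.045),(-.11,y0+.05,.045),(-.11,y0-.05,0),(0,y0-.05,0)):
        a=np.radians(-dp); out.append(deck(x*np.cos(a)-z*np.sin(a),y,x*np.sin(a)+z*np.cos(a)))
    return np.array(out)
for dp in(0,2.3): print(dp,((proj(cs,corners(.068,dp))-[240,135]+.5)*5.7).round(0).tolist())
print("stop/strips",((proj(cs,[deck(0,-.1365,.024),deck(0,.1365,.024),deck(0,-.0055,.012),deck(-.11,-.0055,.012)])-[240,135]+.5)*5.7).round(0).tolist())
E
```

```text
0 [[389.0, -7.0], [496.0, 137.0], [126.0, 238.0], [59.0, 80.0], [153.0, 365.0], [509.0, 266.0]]
2.3 [[395.0, -8.0], [502.0, 136.0], [130.0, 223.0], [62.0, 67.0], [151.0, 353.0], [509.0, 266.0]]
stop/strips [[727.0, 517.0], [379.0, 26.0], [534.0, 274.0], [164.0, 377.0]]
```

View pics/z9.png

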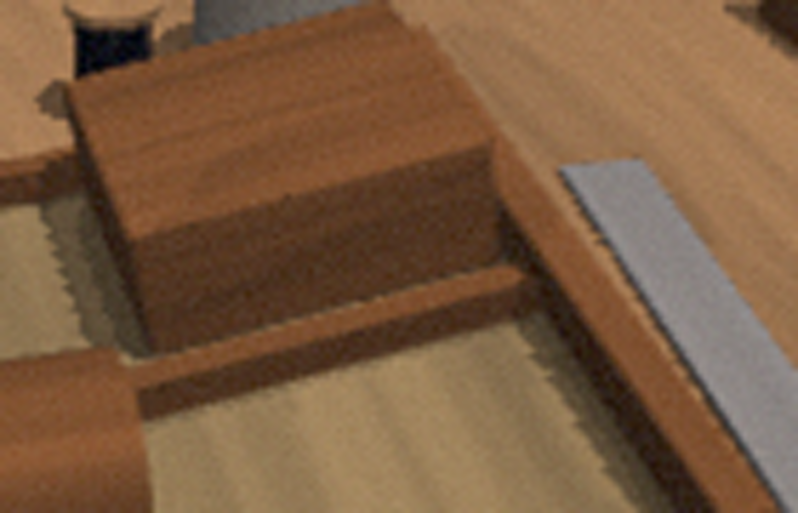

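Checking the calibration offset settles it. The block's long top edges have image slopes of 0.272 and 0.258. Predicted values are 0.273 and 0.264 for flat on the deck, and 0.234 and 0.225 for the triangulated 2.3° lift. So it lies flat, and I'm handing it in.

```bash
python3 -c "
from h import *
print(order.job_done())"
```

```text
the job is handed in; nothing more can be done
None
```

The flat block is up the left lane, straight against the stop bar, and I handed the job in at about 10.3 s of the 29 s allowed. I pushed it low on its rear face with two spread fingers, then backed off and lifted clear.

**Problems on the way:**
- **Tilt limit:** my first tilted approach ran into the wrist's joint range, so I started the push with less tilt.
- **Jammed push:** a level push stopped the block about 8 mm short, with about 25 N of total force at the tool. I backed off and pushed again along the slope, which took it to the stop.

**Last checks, with the arm clear and no contact force:**
- **Position:** the front edge is at deck x about 0 mm across its full width (-0.5 and -0.1 mm in the top view). The side edges run parallel to the lane to within about 1.5°, inside the strips.
- **Flatness:** two-camera triangulation gave 7.7° of pitch instead of 10°, which disagrees with lying flat. The edge slopes in the side view fit a block flat on the deck to about 0.4°, so I put the difference down to calibration and corner-picking error.
- **Domed block:** it looks unmoved. Its patch of the top view changed less between the first and last pictures than the bare table I compared it with.

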